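# Work a stuck disc stem off a food processor's drive shaft and put it away

## Task

The grey disc stem is stuck fast on the food processor's drive shaft: work it off by twisting it back and forth while pulling up gently, so that the shaft is not dragged up out of its gearbox. Stand the stem upright on its open end on the cork coaster and let go of it, so that it can drip; then take it again and lay it flat on its side inside the wooden tray, lengthwise along the tray. Do not drop it or let it topple, and leave the salt shaker and the espresso cup where they are.

Things in the scene. Friction and masses are not known exactly. Their poses are not given: they have to be found in the camera images.
- stem: Disc stem: grey plastic column with three thin dark grooves, 40 mm along its own x, 28 mm between its two flat grip faces (normals along its own y), 85 mm tall plus a steel nose (16 mm diameter, 9 mm high) on top; 0.1 to 0.16 kg. Origin at the centre of its open lower end, z towards the nose. Starts upright on the motor base, its bore (18 mm diameter, 45 mm deep) over the shaft.
- motor_base: White round motor base of the food processor, bowl removed, 150 mm diameter, 60 mm high, fixed to the worktop, a small speed knob on its side. Origin at the centre of its underside, z up; the drive shaft stands on its axis.
- drive_shaft (a joint): How far the steel drive shaft (11 mm diameter, top 28 mm above the top of the motor base) has been dragged up out of the base, in m, 0 at rest. It stays at 0 up to a pull of about 7.5 N, then yields on a spring (1 N per mm); 3 mm or more is damage. It springs back when relieved. The stem is free once its lower end is above the shaft's top.
- coaster: Round cork coaster, 94 mm diameter, 9 mm thick, loose on the worktop (0.15 kg). Origin at the centre of its underside, z up.
- tray: Shallow open wooden tray fixed to the worktop, 180 mm along its own x, 120 mm along its own y, walls 6 mm thick and 18 mm high, floor 6 mm thick. Origin at the centre of its underside, z up; its x is its length.
- stem_mid (a point): Point on the stem's axis, 42.5 mm above its open lower end, half-way along the plastic column; axes as the stem's.
- salt: Salt shaker with a grey cap, 44 mm diameter, 90 mm tall, standing behind the work; a bystander. Origin at the centre of its underside.
- cup: White espresso cup with a handle, 64 x 87 mm, 50 mm tall, standing behind the work; a bystander. Origin at the centre of its underside.
- fit (a point): Centre of the motor base's top face, foot of the shaft. Spring leaves on the shaft grip the stem's bore (radius 9 mm) from 5 to 19 mm above here; sliding friction 15 to 22 N in all. A straight pull meets all of it; while the stem is turned (0.1 to 0.2 N m, freely either way) mainly the share vz/sqrt(vz^2+(9 mm x turning speed)^2): rising 2 to 3 mm per radian turned takes some 5 to 8 N.
Things that resemble listed ones, but are neither listed nor needed, are in the scene too. Of the things like the stem, leave any that is purple; of the rest the smaller one is meant.

How it is judged:
On the way, in this order (a step that is already met when the one before it is completed fails the run):
1. the stem is off the drive shaft (z of stem in the frame of motor_base above 0.089 m), for 0.1 s.
2. the stem stands upright on its open end with its foot wholly on the coaster, let go of (angle between stem's own z axis and vertical below 0.1 rad and horizontal distance between stem and coaster below 0.023 m and z of stem in the frame of coaster between 0.005 and 0.013 m and contact force between the fingers and stem below 0.05 N and linear speed of stem below 0.02 m/s), for 0.3 s.
At the end, for the whole second after the job is handed in: The stem lies flat on its side on the tray's floor (axis within about 7 degrees of level), wholly inside the tray (its middle within 45 mm of the tray's centre lengthwise and 42 mm across), its axis within 17 degrees of the tray's length, nose at either end, at rest and released (angle between stem's own z axis and vertical between 1.45 and 1.69 rad and x of stem_mid in the frame of tray between -0.045 and 0.045 m and y of stem_mid in the frame of tray between -0.042 and 0.042 m and z of stem_mid in the frame of tray between 0.014 and 0.031 m and angle between the z axis of stem and the x axis of tray, either way round below 0.3 rad and linear speed of stem below 0.02 m/s and contact force between the fingers and stem below 0.05 N); the robot touches nothing.
It fails at once if the drive shaft is dragged up by 3 mm or more (value of joint drive_shaft above 0.003 m).
It fails at once if the stem is dropped from more than about 1 cm, or topples (linear speed of stem above 0.45 m/s and contact force between the fingers and stem below 0.05 N).
It fails at once if the salt shaker or the espresso cup is moved by more than 2 cm (distance of any of salt, cup from where it was at the start of the episode above 0.02 m).
It also fails if it takes over 69 s, if anything falls off the work surface, if the arm or the gripper's body presses on something with over 40 N, if the wrist force passes 120 N, or if a joint passes its speed limit or range.

## Robot

A 6-joint arm with a two-finger parallel gripper is mounted at the origin on a cart in front of the work surface, level with it; the furniture and walls round the work are solid. World frame = base frame: x ahead of the robot, y to its left, z up, the work surface at z = 0. Lengths are in m, angles in rad, forces in N, time in s.
With the tool pointing down it reaches from about 0.225 to 0.875 m from the base axis. Payload 3.4 kg.
Tool frame: the origin (TCP) lies at the very end of the fingers, on their centre line; the grasp point (between the pads) lies behind it (manip.grasp_offset is the z of the grasp point in the tool frame, in m); z points along the fingers, y is the line along which they close (so a half turn about z gives the same grasp; the last joint's range is limited). The gripper opens to 85 mm and grips with 20 to 120 N. Pads are 22 mm wide; open, the fingers measure 114 mm over their backs; the gripper's body (76 mm by 85 mm) begins 54 mm behind the grasp point. The pads swing forward as they close: fully open they stand 13 mm farther back than shut.
Start: joints at [-1.403, 0.276, 1.505, -0, 1.361, -0.121], TCP at [0.164, -0.551, 0.231] pointing down, gripper open.
Joint ranges: [-2.89, 2.89], [-0.75, 2.08], [0.22, 2.7], [-1.18, 4.32], [0.11, 2.71], [-2.7, 2.7]. Speed limits (rad/s): [2.57, 2.57, 3.14, 3.14, 3.14, 3.14].

## Interface

Orientations are given as a unit quaternion [w, x, y, z].
In Python, from rig import manip gives the robot as it stands.
- The arm moves only by the shell command python3 -m pendant 'ROWS' [FORCE]. ROWS is JSON, a list of rows, each an object of numbers: "dx", "dy", "dz": the shift along the tool's x, y, z in m; "rx", "ry", "rz": the turn, a rotation vector about the tool's x, y, z in degrees; "hand": the finger opening in m, from 0 to 0.0854. In form: [{"dx": .., "dy": .., "dz": .., "rx": .., "ry": .., "rz": .., "hand": ..}, ...]. A call has 1 to 12 rows; each row shifts and turns the commanded pose from where the row before left it, along the tool's axes as they then stand; what a row does not reach is not made up. A row lasts 1/12 s, in which the tool goes at most 41.7 mm and 7.16 degrees, less where a joint would pass 70% of its speed; a pose out of reach is approached as far as the arm can. A call is refused whole if a number of a shift passes 0.0417 or a number of a turn 7.16, either way. A call with a gripper value outside its range is refused whole. The fingers move at their own pace and stop on an object; FORCE is the grip in N (left out, the last holds). Time passes only in rows, so rows that do not move let the fingers close. It gives the time, the measured TCP pose, the force, the opening and the grip force at its end, in the units of the state.
- manip.get_state(): the state, without advancing time (a new reading comes with each control period).
- manip.get_image(name): name is "side" or "top"; returns a dict with "frame" (420x560x3 uint8, red, green, blue), "fx", "fy", "cx", "cy" (pixels), "position" and "attitude" of the camera in the world. Camera axes: x right, y up, looking along -z (the intrinsics and any distortion apply to the point x, -y, -z); pixel columns grow to the right and rows downward; lengths in m; the calibration is good to about 2 mm. A picture is of the moment at which its call begins. There is no depth.
- manip.sign_off(): hands the job in; it is judged then, once.
The state is a dict: "clock": time; "qpos": joint angles; "qd": joint speeds; "effort": joint torques, N m; "position": TCP position; "ee_rot": TCP orientation; "contact_force": force on the tool from outside, world axes, zero at the start; "moment": the same for the moment, N m; "width": finger opening in m; "gripper_force": force on a finger pad.
Only numpy, scipy, OpenCV 4.12 (cv2) and the standard library are available. Lean on these libraries where they do the work, as an engineer would, in place of code of your own. Each camera call takes 0.05 s, during which the arm holds its last target. There are 200 camera calls.

## Working session

There is one attempt and no reset: what is moved stays moved. The work goes in short steps, Python scripts to look and compute and a shell command to move; the robot and the scene stay as the last step left them, time stands still between calls to the robot, and variables do not carry over. Pictures are saved under pics/ and viewed, at most 10 in all, crops included, and the job is handed in when it is done.

```bash
mkdir -p pics; ls
python3 - <<'E'
from rig import manip
import cv2
print(manip.grasp_offset, manip.get_state())
for n in("side","top"):
    d=manip.get_image(n); cv2.imwrite(f"pics/{n}0.png",d["frame"][...,::-1]); print({k:v for k,v in d.items() if k!="frame"})
E
```

```text
pics
-0.0187 {'clock': 0.0, 'qpos': array([-1.40300713e+00,  2.76609910e-01,  1.50613473e+00, -1.59253679e-05,
        1.36068165e+00, -1.21001203e-01]), 'qd': array([-3.51169939e-04, -1.73109577e-03,  5.38321018e-04, -2.12785831e-05,
        1.55080134e-03,  3.18532622e-06]), 'effort': array([-1.27194426e-04, -4.16779268e+01, -2.45807809e+01, -1.50020842e-04,
        1.11151335e-02, -1.04189758e-05]), 'position': array([ 0.16365677, -0.55067343,  0.23043056]), 'ee_rot': array([-9.16384975e-04,  9.89592458e-01,  1.43895541e-01, -2.92299854e-05]), 'contact_force': array([0.76870378, 0.22922801, 0.74936536]), 'moment': array([-0.02905373, -0.04721064,  0.01674569]), 'gripper_force': 0.0, 'width': 0.08563418604083496}
{'fx': 473.405580887926, 'fy': 473.405580887926, 'cx': 279.61747702635864, 'cy': 207.8504797825308, 'position': array([0.61316685, 0.94690394, 0.42851481]), 'attitude': array([0.00313696, 0.01352736, 0.5721221 , 0.8200509 ])}
{'fx': 406.97904525193053, 'fy': 406.97904525193053, 'cx': 274.4914199427038, 'cy': 213.54114750233234, 'position': array([0.48010412, 0.00432881, 0.94391611]), 'attitude': array([ 0.70532174,  0.0558221 , -0.04445333, -0.70528649])}
```

View pics/side0.png

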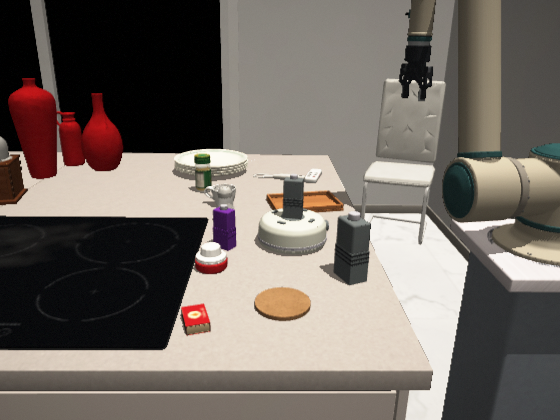

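View pics/top0.png

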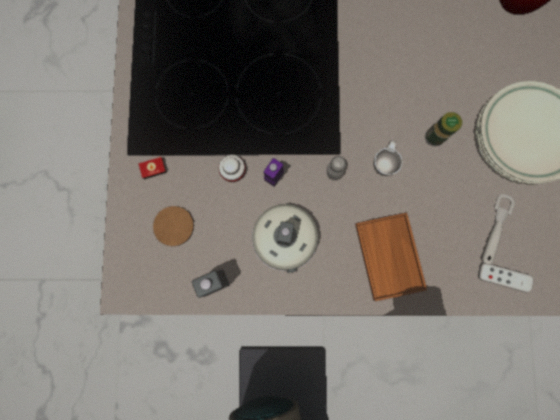

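The side view shows the grey stem on the white base at about (293,200), with a larger dark look-alike at (352,250) and a purple one at (224,228). In the top view the stem is at (286,233), the coaster at (173,226), the tray at (390,257), the salt at (338,167) and the cup at (387,160).

```bash
cat > h.py <<'E'
import numpy as np, cv2
from rig import manip
from scipy.spatial.transform import Rotation as R
def rot(q): return R.from_quat(np.r_[q[1:],q[0]])
def cast(d,uv,z):
    uv=np.atleast_2d(uv).astype(float)
    c=np.c_[(uv[:,0]-d["cx"])/d["fx"],-(uv[:,1]-d["cy"])/d["fy"],-np.ones(len(uv))]
    w=rot(d["attitude"]).apply(c); p=d["position"]
    return p+w*((z-p[2])/w[:,2])[:,None]
def proj(d,P):
    c=rot(d["attitude"]).inv().apply(np.atleast_2d(P)-d["position"])
    return np.c_[d["cx"]+d["fx"]*c[:,0]/-c[:,2], d["cy"]-d["fy"]*c[:,1]/-c[:,2]]
def blob(mask,near):
    n,l,s,c=cv2.connectedComponentsWithStats(mask.astype(np.uint8))
    i=1+np.argmin(np.hypot(*(c[1:]-near).T)+1e3*(s[1:,4]<60))
    return (l==i).astype(np.uint8),s[i],c[i]
def contour(m): return max(cv2.findContours(m,cv2.RETR_EXTERNAL,cv2.CHAIN_APPROX_NONE)[0],key=cv2.contourArea)[:,0]
E
python3 - <<'E'
from h import *
d=manip.get_image("top"); f=d["frame"]; hsv=cv2.cvtColor(f,cv2.COLOR_RGB2HSV)
H,S,V=[hsv[...,i].astype(int) for i in range(3)]
print("px", {n:f[y,x].tolist() for n,(x,y) in dict(table=(330,220),base=(262,240),coaster=(173,226),tray=(390,257),stem=(287,233),rim=(280,225),big=(205,284)).items()})
br=(S>110)&(H<20)&(V>60)
m,s,c=blob(br,(173,226)); print("coaster px",s,c)
cc=contour(m); P=cast(d,cc,0.009)[:,:2]; (x,y),r=cv2.minEnclosingCircle(P.astype(np.float32)); print("coaster",x,y,r,P.mean(0))
m,s,c=blob(br,(390,257)); P=cast(d,contour(m),0.018)[:,:2]; print("tray",cv2.minAreaRect((P*1000).astype(np.float32)),cv2.boxPoints(cv2.minAreaRect((P*1000).astype(np.float32))))
im=f[195:275,245:325]; cv2.imwrite("pics/c1.png",cv2.resize(im[...,::-1],(480,480),interpolation=cv2.INTER_CUBIC))
s2=manip.get_image("side"); im2=s2["frame"][160:260,240:380]
b=cv2.resize(im2[...,::-1],(672,480),interpolation=cv2.INTER_CUBIC)
cv2.imwrite("pics/c2.png",b)
E
```

```text
px {'table': [142, 131, 124], 'base': [182, 186, 169], 'coaster': [132, 96, 65], 'tray': [145, 90, 51], 'stem': [150, 144, 148], 'rim': [101, 100, 98], 'big': [178, 173, 175]}
coaster px [ 154  207   39   38 1176] [172.98894558 225.53911565]
coaster 0.5862400531768799 0.25502678751945496 0.045229170471429825 [0.58601453 0.25502208]
tray ((515.4793090820312, -242.1311492919922), (179.68115234375, 120.31678009033203), 12.112539291381836) [[ 415.01562 -202.16351]
 [ 440.262   -319.80173]
 [ 615.943   -282.0988 ]
 [ 590.69666 -164.46057]]
```

View pics/c1.png

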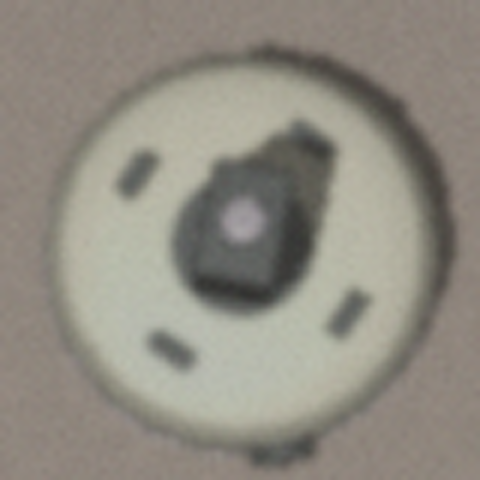

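View pics/c2.png

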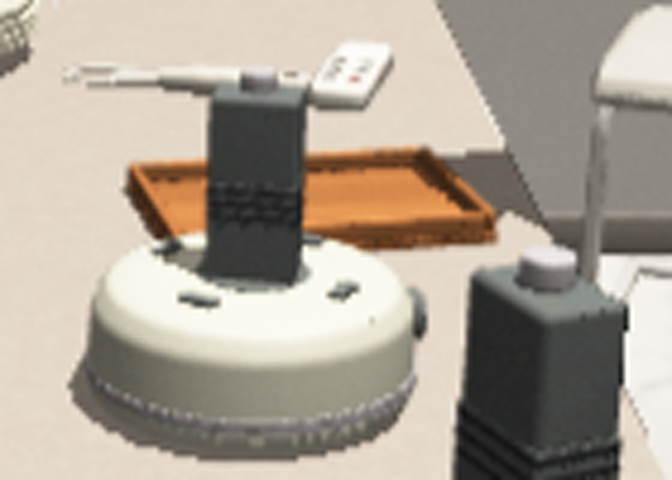

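The crops show the stem's top face as a quadrilateral with its long side running nearly along world x. Its corners are roughly (215,160), (293,168), (272,288) and (193,275) in the 6x crop, with the nose at (240,218). I'll convert these to metric values.

Run:
```python
from h import *
d=manip.get_image("top"); f=d["frame"]; g=cv2.cvtColor(f,cv2.COLOR_RGB2GRAY).astype(int)
k=np.array([(215,160),(293,168),(272,288),(193,275)],float)/6+[244.6,194.6]
P=cast(d,k,.145); e=np.diff(np.r_[P,P[:1]],axis=0)[:,:2]
print("top corners",P.round(4),"len",np.hypot(*e.T),"yaw",np.degrees(np.arctan2(e[:,1],e[:,0])),P.mean(0))
# base: light-coloured blob
m,s,c=blob((f.min(2)>150),(286,236)); C=contour(m); (x,y),r=cv2.minEnclosingCircle(cast(d,C,.06)[:,:2].astype(np.float32)); print("base",x,y,r)
e=cv2.fitEllipse(C); print(e, cast(d,e[0],.06))
n,s,c=blob((f[215:250,270:300].min(2)>125)&(f[215:250,270:300].min(2)<165)&True,(15,16)); print("nose",s,c+[270,215],cast(d,c+[270,215],.154))
print(g[218:248,272:302:1][::2])
```

```text
top corners [[ 0.5788  0.0055  0.145 ]
 [ 0.5762 -0.0202  0.145 ]
 [ 0.5366 -0.0131  0.145 ]
 [ 0.5409  0.0127  0.145 ]] len [0.02581486 0.04013656 0.0261839  0.03861097] yaw [-95.94521118 169.84612362  80.64809023 -10.80101235] [ 0.55813245 -0.00375401  0.145     ]
base 0.5563133955001831 -0.003092169761657715 0.06334083527326584
((284.3482971191406, 236.8035888671875), (56.40668869018555, 56.93768310546875), 108.46986389160156) [[ 0.55527163 -0.00285536  0.06      ]]
nose [  0   0  30  34 213] [280.57746479 226.97183099] [[0.56650102 0.00522149 0.154     ]]
[[179 180 177 180 178 179 177 179 181 179 180 179 179 178 175 170 155 130
  109  98  91  88  82  75  68  77  91 111 139 160]
 [172 180 179 178 179 181 178 180 172 170 163 165 163 153 134 118 106  94
   89  94  91  90  89  82  80  68  66  71  97 144]
 [170 179 179 181 179 178 179 166 136 110 100  99  99  91  87  85  81  82
   84  87  88  89  88  89  93  91  88  96 119 160]
 [180 181 179 180 180 177 171 152 114  94  89  95  93  94  92  93  90  89
   93  87  87  82  86  91  94  91  95 109 136 169]
 [183 179 179 176 170 154 127 100 
[... 641 characters left out ...]
100 102 101  97 100  96
   88  74  64  59  54  59  78 121 161 179 183 182]
 [177 149 118  98  95  86  89  98 101  98  99  97  97 103 102  99  98  91
   80  65  59  58  59  79 113 153 175 182 182 183]
 [183 170 142 113  94  80  78  76  82  88  89  91  98  95  95  98  95  85
   78  63  60  63  75 105 136 169 181 182 184 180]
 [182 182 171 141 110  72  58  54  54  58  59  61  61  67  69  73  76  78
   65  60  76  93 117 153 174 181 183 184 184 180]
 [183 186 184 178 163 132 116  95  82  75  71  70  68  58  53  54  54  63
   73  95 119 145 167 179 185 183 184 182 181 172]
 [184 183 184 182 182 178 170 154 140 125 117 111 106  99  94 105 110 124
  142 162 172 178 184 183 183 185 181 175 163 130]]
```

```bash
cat >> h.py <<'E'
def delta(target,yaw=None):
    "tool-frame shift to world TCP target; turn about tool z to put tool x at given yaw (deg)"
    s=manip.get_state(); r=rot(s["ee_rot"]); x=r.apply([1,0,0]); z=r.apply([0,0,1])
    ps=np.degrees(np.arctan2(x[1],x[0])); print("t%.2f"%s["clock"],"pos",s["position"].round(4),"yaw %.1f"%ps,"z",z.round(3),"q",s["qpos"].round(2),"F",s["contact_force"].round(1),"w %.4f"%s["width"])
    print("shift",r.inv().apply(np.array(target)-s["position"]).round(4), None if yaw is None else "rz %.1f"%(-(yaw-ps)))
E
python3 -m pendant '[{"dx":0.0296,"dy":-0.0229,"dz":-0.002},{"dx":0.0296,"dy":-0.0229,"dz":-0.002},{"dx":0.0296,"dy":-0.0229,"dz":-0.002},{"dx":0.0296,"dy":-0.0229,"dz":-0.002},{"dx":0.0296,"dy":-0.0229,"dz":-0.002},{"dx":0.0296,"dy":-0.0229,"dz":-0.002},{"dx":0.0296,"dy":-0.0229,"dz":-0.002},{"dx":0.0296,"dy":-0.0229,"dz":-0.002},{"dx":0.0296,"dy":-0.0229,"dz":-0.002},{"dx":0.0296,"dy":-0.0229,"dz":-0.002}]'
python3 -m pendant '[{"dx":0.0296,"dy":-0.0229},{"dx":0.0296,"dy":-0.0229},{"dx":0.0296,"dy":-0.0229},{"dx":0.0296,"dy":-0.0229},{"dx":0.0296,"dy":-0.0229},{"dx":0.0296,"dy":-0.0229},{"dx":0.0296,"dy":-0.0229},{"dx":0.0296,"dy":-0.0229},{},{}]'
python3 -c 'from h import *; delta([.557,-.0035,.25],-9.5)'
```

```text
t0.25 pos [ 0.1637 -0.551   0.2309] yaw 16.5 z [-0.     0.001 -1.   ] q [-1.4   0.28  1.51  0.    1.36 -0.12] F [ 0.6 -0.6  0.1] w 0.0853
shift [ 0.5329 -0.4128 -0.0187] rz 26.0invalid input
invalid input
```

```bash
python3 -m pendant '[{"dx":0.03,"dy":-0.023,"dz":-0.002,"rx":0,"ry":0,"rz":0,"hand":0.085},{"dx":0.03,"dy":-0.023,"dz":-0.002,"rx":0,"ry":0,"rz":0,"hand":0.085}]' 60
```

```text
clock: 0.42
position: [0.2078, -0.4904, 0.2346]
ee_rot: [-0.0, 0.99, 0.142, -0.0]
contact_force: [1.3, 0.3, -0.0]
width: 0.0845
gripper_force: 0.0
```

```bash
python3 -m pendant '[{"dx":0.0296,"dy":-0.0229,"dz":-0.002,"rx":0,"ry":0,"rz":0,"hand":0.085},{"dx":0.0296,"dy":-0.0229,"dz":-0.002,"rx":0,"ry":0,"rz":0,"hand":0.085},{"dx":0.0296,"dy":-0.0229,"dz":-0.002,"rx":0,"ry":0,"rz":0,"hand":0.085},{"dx":0.0296,"dy":-0.0229,"dz":-0.002,"rx":0,"ry":0,"rz":0,"hand":0.085},{"dx":0.0296,"dy":-0.0229,"dz":-0.002,"rx":0,"ry":0,"rz":0,"hand":0.085},{"dx":0.0296,"dy":-0.0229,"dz":-0.002,"rx":0,"ry":0,"rz":0,"hand":0.085},{"dx":0.0296,"dy":-0.0229,"dz":-0.002,"rx":0,"ry":0,"rz":0,"hand":0.085},{"dx":0.0296,"dy":-0.0229,"dz":-0.002,"rx":0,"ry":0,"rz":0,"hand":0.085}]' 
python3 -m pendant '[{"dx":0.0296,"dy":-0.0229,"dz":0,"rx":0,"ry":0,"rz":0,"hand":0.085},{"dx":0.0296,"dy":-0.0229,"dz":0,"rx":0,"ry":0,"rz":0,"hand":0.085},{"dx":0.0296,"dy":-0.0229,"dz":0,"rx":0,"ry":0,"rz":0,"hand":0.085},{"dx":0.0296,"dy":-0.0229,"dz":0,"rx":0,"ry":0,"rz":0,"hand":0.085},{"dx":0.0296,"dy":-0.0229,"dz":0,"rx":0,"ry":0,"rz":0,"hand":0.085},{"dx":0.0296,"dy":-0.0229,"dz":0,"rx":0,"ry":0,"rz":0,"hand":0.085},{"dx":0.0296,"dy":-0.0229,"dz":0,"rx":0,"ry":0,"rz":0,"hand":0.085},{"dx":0.0296,"dy":-0.0229,"dz":0,"rx":0,"ry":0,"rz":0,"hand":0.085},{"dx":0,"dy":0,"dz":0,"rx":0,"ry":0,"rz":6.5,"hand":0.085},{"dx":0,"dy":0,"dz":0,"rx":0,"ry":0,"rz":6.5,"hand":0.085},{"dx":0,"dy":0,"dz":0,"rx":0,"ry":0,"rz":6.5,"hand":0.085},{"dx":0,"dy":0,"dz":0,"rx":0,"ry":0,"rz":6.5,"hand":0.085}]' 
python3 -c 'from h import *; delta([.557,-.0035,.098],-9.5)'
```

```text
clock: 1.08
position: [0.3836, -0.2453, 0.2516]
ee_rot: [0.0, 0.99, 0.144, 0.0]
contact_force: [0.7, 0.4, -0.5]
width: 0.085
gripper_force: 0.0
clock: 2.08
position: [0.5578, -0.0034, 0.2509]
ee_rot: [0.0, 0.996, -0.085, -0.0]
contact_force: [-0.9, 0.6, 0.7]
width: 0.0852
gripper_force: 0.0
t2.08 pos [ 0.5578 -0.0034  0.2509] yaw -9.7 z [-0.001 -0.    -1.   ] q [-0.13  0.24  1.51 -0.    1.4   1.61] F [-0.9  0.6  0.7] w 0.0852
shift [-0.0007  0.0002  0.1529] rz -0.2
```

```bash
python3 -m pendant '[{"dx":-0.0007,"dy":0,"dz":0.03,"rx":0,"ry":0,"rz":0,"hand":0.085},{"dx":0,"dy":0,"dz":0.03,"rx":0,"ry":0,"rz":0,"hand":0.085},{"dx":0,"dy":0,"dz":0.02,"rx":0,"ry":0,"rz":0,"hand":0.085},{"dx":0,"dy":0,"dz":0,"rx":0,"ry":0,"rz":0,"hand":0.085}]'
python3 - <<'E'
from h import *
d=manip.get_image("top"); print("nose top-view",cast(d,(285.0,231.3),.154))
s=manip.get_image("side")
c=rot(s["attitude"]).apply([(293.4-s["cx"])/s["fx"],-(177-s["cy"])/s["fy"],-1]); p=s["position"]; print("nose side",p+c*((-.0035-p[1])/c[1]))
print("tcp px side",proj(s,manip.get_state()["position"]),"stem expect",proj(s,[[.557,-.0035,.154],[.557,-.0035,.06]]))
cv2.imwrite("pics/s2.png",cv2.resize(s["frame"][80:260,180:420,::-1],(800,600),interpolation=cv2.INTER_CUBIC))
E
```

```text
clock: 2.42
position: [0.5537, -0.0034, 0.1668]
ee_rot: [-0.0, 0.997, -0.082, -0.005]
contact_force: [-1.1, -0.4, -0.4]
width: 0.0849
gripper_force: 0.0
nose top-view [[ 0.55801951 -0.00338452  0.154     ]]
nose side [ 0.55951286 -0.0035      0.14810172]
tcp px side [[294.9272599  166.30707034]] stem expect [[294.68379231 174.29841029]
 [293.39383745 216.29389474]]
```

View pics/s2.png

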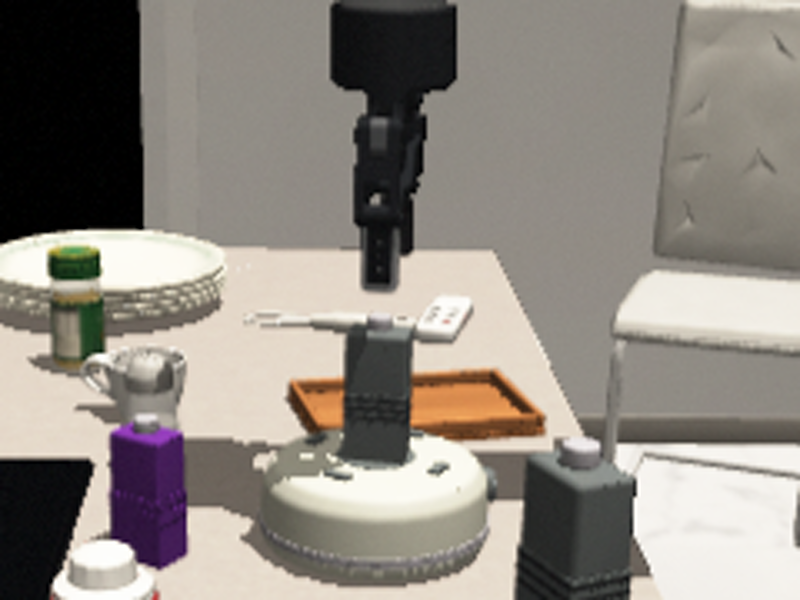

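The fingers hang centred above the stem, whose nose is at about (380,322) in the crop. I'll descend and close.

```bash
python3 -m pendant '[{"dx":0.0008,"dy":0,"dz":0.024,"rx":0,"ry":0,"rz":0,"hand":0.085},{"dx":0,"dy":0,"dz":0.024,"rx":0,"ry":0,"rz":0,"hand":0.085},{"dx":0,"dy":0,"dz":0.024,"rx":0,"ry":0,"rz":0,"hand":0.085},{"dx":0,"dy":0,"dz":0,"rx":0,"ry":0,"rz":0,"hand":0.085},{"dx":0,"dy":0,"dz":0,"rx":0,"ry":0,"rz":0,"hand":0.085},{"dx":0,"dy":0,"dz":0,"rx":0,"ry":0,"rz":0,"hand":0.085}]'
python3 -c 'from h import *; delta([.558,-.0035,.098],-9.5)'
```

```text
clock: 3.02
position: [0.5598, -0.0042, 0.1015]
ee_rot: [0.0, 0.997, -0.082, 0.002]
contact_force: [0.1, -0.2, 1.1]
width: 0.0852
gripper_force: 0.0
t3.02 pos [ 0.5598 -0.0042  0.1015] yaw -9.5 z [ 0.004 -0.001 -1.   ] q [-0.13  0.35  1.74 -0.    1.05  1.6 ] F [ 0.1 -0.2  1.1] w 0.0852
shift [-0.0019 -0.0004  0.0035] rz 0.0
```

```bash
python3 -m pendant '[{"dx":0,"dy":0,"dz":0,"rx":0,"ry":0,"rz":0,"hand":0.04},{"dx":0,"dy":0,"dz":0,"rx":0,"ry":0,"rz":0,"hand":0.03},{"dx":0,"dy":0,"dz":0,"rx":0,"ry":0,"rz":0,"hand":0.02},{"dx":0,"dy":0,"dz":0,"rx":0,"ry":0,"rz":0,"hand":0.02},{"dx":0,"dy":0,"dz":0,"rx":0,"ry":0,"rz":0,"hand":0.02},{"dx":0,"dy":0,"dz":0,"rx":0,"ry":0,"rz":0,"hand":0.02},{"dx":0,"dy":0,"dz":0,"rx":0,"ry":0,"rz":0,"hand":0.02},{"dx":0,"dy":0,"dz":0,"rx":0,"ry":0,"rz":0,"hand":0.02}]' 60
python3 -c 'from h import *; delta([.558,-.0035,.098],-9.5)'
```

```text
clock: 3.68
position: [0.5582, -0.0037, 0.1]
ee_rot: [-0.0, 0.997, -0.082, 0.0]
contact_force: [-0.6, 0.4, 6.3]
width: 0.027
gripper_force: 58.8
t3.68 pos [ 0.5582 -0.0037  0.1   ] yaw -9.5 z [ 0.001  0.    -1.   ] q [-0.13  0.36  1.74  0.    1.05  1.6 ] F [-0.6  0.4  6.3] w 0.0270
shift [-0.0002 -0.0002  0.002 ] rz 0.0
```

```bash
python3 -m pendant '[{"dx":0,"dy":0,"dz":0,"rx":0,"ry":0,"rz":-4,"hand":0.02},{"dx":0,"dy":0,"dz":-0.0002,"rx":0,"ry":0,"rz":-7,"hand":0.02},{"dx":0,"dy":0,"dz":-0.0002,"rx":0,"ry":0,"rz":-7,"hand":0.02},{"dx":0,"dy":0,"dz":-0.0002,"rx":0,"ry":0,"rz":-7,"hand":0.02}]' 60
python3 -m pendant '[{"dx":0,"dy":0,"dz":-0.0002,"rx":0,"ry":0,"rz":-7,"hand":0.02},{"dx":0,"dy":0,"dz":-0.0002,"rx":0,"ry":0,"rz":-7,"hand":0.02},{"dx":0,"dy":0,"dz":-0.0002,"rx":0,"ry":0,"rz":-7,"hand":0.02}]' 60
python3 -c 'from h import *; delta([.558,-.0035,.098],-9.5);print(manip.get_state()["moment"])'
```

```text
clock: 4.02
position: [0.5583, -0.0042, 0.1]
ee_rot: [0.0, 0.99, 0.138, 0.0]
contact_force: [0.1, -0.3, 1.1]
width: 0.0276
gripper_force: 59.7
clock: 4.27
position: [0.5583, -0.0044, 0.1001]
ee_rot: [0.0, 0.949, 0.316, 0.0]
contact_force: [0.9, -1.0, -2.8]
width: 0.0276
gripper_force: 59.7
t4.27 pos [ 0.5583 -0.0044  0.1001] yaw 36.9 z [ 0.001 -0.001 -1.   ] q [-0.13  0.36  1.74 -0.    1.05  0.8 ] F [ 0.9 -1.  -2.8] w 0.0276
shift [ 0.0002 -0.0009  0.0021] rz 46.4
[-0.09573044 -0.1990086  -0.24716444]
```

```bash
python3 -m pendant '[{"dx":0,"dy":0,"dz":0,"rx":0,"ry":0,"rz":4,"hand":0.02},{"dx":0,"dy":0,"dz":0,"rx":0,"ry":0,"rz":7,"hand":0.02},{"dx":0,"dy":0,"dz":-0.0002,"rx":0,"ry":0,"rz":7,"hand":0.02},{"dx":0,"dy":0,"dz":-0.0002,"rx":0,"ry":0,"rz":7,"hand":0.02},{"dx":0,"dy":0,"dz":-0.0002,"rx":0,"ry":0,"rz":7,"hand":0.02},{"dx":0,"dy":0,"dz":-0.0002,"rx":0,"ry":0,"rz":7,"hand":0.02}]' 60
python3 -m pendant '[{"dx":0,"dy":0,"dz":-0.0002,"rx":0,"ry":0,"rz":7,"hand":0.02},{"dx":0,"dy":0,"dz":-0.0002,"rx":0,"ry":0,"rz":7,"hand":0.02},{"dx":0,"dy":0,"dz":-0.0002,"rx":0,"ry":0,"rz":7,"hand":0.02},{"dx":0,"dy":0,"dz":-0.0002,"rx":0,"ry":0,"rz":7,"hand":0.02},{"dx":0,"dy":0,"dz":-0.0002,"rx":0,"ry":0,"rz":7,"hand":0.02}]' 60
python3 -c 'from h import *; delta([.558,-.0035,.098],-9.5)'
```

```text
clock: 4.77
position: [0.558, -0.0039, 0.1004]
ee_rot: [-0.0, 1.0, -0.024, -0.0]
contact_force: [1.6, 1.3, -5.7]
width: 0.0277
gripper_force: 58.6
clock: 5.18
position: [0.5581, -0.0033, 0.101]
ee_rot: [-0.001, 0.946, -0.324, -0.0]
contact_force: [2.3, 3.0, -6.5]
width: 0.0274
gripper_force: 58.6
t5.18 pos [ 0.5581 -0.0033  0.101 ] yaw -37.8 z [-0.     0.001 -1.   ] q [-0.13  0.35  1.74  0.    1.05  2.1 ] F [ 2.3  3.  -6.5] w 0.0274
shift [0.     0.0003 0.003 ] rz -28.3
```

```bash
python3 -m pendant '[{"dx":0,"dy":0,"dz":0,"rx":0,"ry":0,"rz":-4,"hand":0.02},{"dx":0,"dy":0,"dz":0,"rx":0,"ry":0,"rz":-7,"hand":0.02},{"dx":0,"dy":0,"dz":-0.0002,"rx":0,"ry":0,"rz":-7,"hand":0.02},{"dx":0,"dy":0,"dz":-0.0002,"rx":0,"ry":0,"rz":-7,"hand":0.02},{"dx":0,"dy":0,"dz":-0.0002,"rx":0,"ry":0,"rz":-7,"hand":0.02},{"dx":0,"dy":0,"dz":-0.0002,"rx":0,"ry":0,"rz":-7,"hand":0.02}]' 60
python3 -m pendant '[{"dx":0,"dy":0,"dz":-0.0002,"rx":0,"ry":0,"rz":-7,"hand":0.02},{"dx":0,"dy":0,"dz":-0.0002,"rx":0,"ry":0,"rz":-7,"hand":0.02},{"dx":0,"dy":0,"dz":-0.0002,"rx":0,"ry":0,"rz":-7,"hand":0.02},{"dx":0,"dy":0,"dz":-0.0002,"rx":0,"ry":0,"rz":-7,"hand":0.02},{"dx":0,"dy":0,"dz":-0.0002,"rx":0,"ry":0,"rz":-7,"hand":0.02},{"dx":0,"dy":0,"dz":-0.0002,"rx":0,"ry":0,"rz":-7,"hand":0.02}]' 60
python3 -c 'from h import *; delta([.558,-.0035,.098],-9.5)'
```

```text
clock: 5.68
position: [0.5581, -0.0039, 0.1018]
ee_rot: [-0.0, 1.0, 0.016, -0.0]
contact_force: [1.7, 0.0, -6.8]
width: 0.0274
gripper_force: 61.3
clock: 6.18
position: [0.5581, -0.0046, 0.1029]
ee_rot: [0.0, 0.928, 0.374, -0.0]
contact_force: [1.9, -2.0, -5.5]
width: 0.0276
gripper_force: 61.0
t6.18 pos [ 0.5581 -0.0046  0.1029] yaw 43.9 z [-0.    -0.001 -1.   ] q [-0.13  0.35  1.73 -0.    1.05  0.67] F [ 1.9 -2.  -5.5] w 0.0276
shift [ 0.0007 -0.0009  0.0049] rz 53.4
```

```bash
python3 -m pendant '[{"dx":0,"dy":0,"dz":0,"rx":0,"ry":0,"rz":5,"hand":0.02},{"dx":0,"dy":0,"dz":-0.0001,"rx":0,"ry":0,"rz":7,"hand":0.02},{"dx":0,"dy":0,"dz":-0.0002,"rx":0,"ry":0,"rz":7,"hand":0.02},{"dx":0,"dy":0,"dz":-0.0002,"rx":0,"ry":0,"rz":7,"hand":0.02},{"dx":0,"dy":0,"dz":-0.0002,"rx":0,"ry":0,"rz":7,"hand":0.02},{"dx":0,"dy":0,"dz":-0.0002,"rx":0,"ry":0,"rz":7,"hand":0.02},{"dx":0,"dy":0,"dz":-0.0002,"rx":0,"ry":0,"rz":7,"hand":0.02},{"dx":0,"dy":0,"dz":-0.0002,"rx":0,"ry":0,"rz":7,"hand":0.02},{"dx":0,"dy":0,"dz":-0.0002,"rx":0,"ry":0,"rz":7,"hand":0.02},{"dx":0,"dy":0,"dz":-0.0002,"rx":0,"ry":0,"rz":7,"hand":0.02},{"dx":0,"dy":0,"dz":-0.0002,"rx":0,"ry":0,"rz":7,"hand":0.02},{"dx":0,"dy":0,"dz":-0.0002,"rx":0,"ry":0,"rz":7,"hand":0.02}]' 60
python3 -m pendant '[{"dx":0,"dy":0,"dz":0,"rx":0,"ry":0,"rz":-5,"hand":0.02},{"dx":0,"dy":0,"dz":-0.0001,"rx":0,"ry":0,"rz":-7,"hand":0.02},{"dx":0,"dy":0,"dz":-0.0002,"rx":0,"ry":0,"rz":-7,"hand":0.02},{"dx":0,"dy":0,"dz":-0.0002,"rx":0,"ry":0,"rz":-7,"hand":0.02},{"dx":0,"dy":0,"dz":-0.0002,"rx":0,"ry":0,"rz":-7,"hand":0.02},{"dx":0,"dy":0,"dz":-0.0002,"rx":0,"ry":0,"rz":-7,"hand":0.02},{"dx":0,"dy":0,"dz":-0.0002,"rx":0,"ry":0,"rz":-7,"hand":0.02},{"dx":0,"dy":0,"dz":-0.0002,"rx":0,"ry":0,"rz":-7,"hand":0.02},{"dx":0,"dy":0,"dz":-0.0002,"rx":0,"ry":0,"rz":-7,"hand":0.02},{"dx":0,"dy":0,"dz":-0.0002,"rx":0,"ry":0,"rz":-7,"hand":0.02},{"dx":0,"dy":0,"dz":-0.0002,"rx":0,"ry":0,"rz":-7,"hand":0.02},{"dx":0,"dy":0,"dz":-0.0002,"rx":0,"ry":0,"rz":-7,"hand":0.02}]' 60
python3 -c 'from h import *; delta([.558,-.0035,.098],-9.5)'
```

```text
clock: 7.18
position: [0.5581, -0.0033, 0.1049]
ee_rot: [-0.001, 0.943, -0.332, -0.0]
contact_force: [1.5, 2.5, -6.3]
width: 0.0274
gripper_force: 58.8
clock: 8.18
position: [0.5581, -0.0046, 0.107]
ee_rot: [0.0, 0.928, 0.374, -0.0]
contact_force: [1.6, -2.2, -7.6]
width: 0.0274
gripper_force: 61.2
t8.18 pos [ 0.5581 -0.0046  0.107 ] yaw 43.9 z [-0.    -0.001 -1.   ] q [-0.13  0.35  1.73 -0.    1.06  0.67] F [ 1.6 -2.2 -7.6] w 0.0274
shift [ 0.0007 -0.0009  0.009 ] rz 53.4
```

```bash
python3 -m pendant '[{"dx":0,"dy":0,"dz":0,"rx":0,"ry":0,"rz":5,"hand":0.02},{"dx":0,"dy":0,"dz":-0.0001,"rx":0,"ry":0,"rz":7,"hand":0.02},{"dx":0,"dy":0,"dz":-0.0002,"rx":0,"ry":0,"rz":7,"hand":0.02},{"dx":0,"dy":0,"dz":-0.0002,"rx":0,"ry":0,"rz":7,"hand":0.02},{"dx":0,"dy":0,"dz":-0.0002,"rx":0,"ry":0,"rz":7,"hand":0.02},{"dx":0,"dy":0,"dz":-0.0002,"rx":0,"ry":0,"rz":7,"hand":0.02},{"dx":0,"dy":0,"dz":-0.0002,"rx":0,"ry":0,"rz":7,"hand":0.02},{"dx":0,"dy":0,"dz":-0.0002,"rx":0,"ry":0,"rz":7,"hand":0.02},{"dx":0,"dy":0,"dz":-0.0002,"rx":0,"ry":0,"rz":7,"hand":0.02},{"dx":0,"dy":0,"dz":-0.0002,"rx":0,"ry":0,"rz":7,"hand":0.02},{"dx":0,"dy":0,"dz":-0.0002,"rx":0,"ry":0,"rz":7,"hand":0.02},{"dx":0,"dy":0,"dz":-0.0002,"rx":0,"ry":0,"rz":7,"hand":0.02}]' 60
python3 -m pendant '[{"dx":0,"dy":0,"dz":0,"rx":0,"ry":0,"rz":-5,"hand":0.02},{"dx":0,"dy":0,"dz":-0.0001,"rx":0,"ry":0,"rz":-7,"hand":0.02},{"dx":0,"dy":0,"dz":-0.0002,"rx":0,"ry":0,"rz":-7,"hand":0.02},{"dx":0,"dy":0,"dz":-0.0002,"rx":0,"ry":0,"rz":-7,"hand":0.02},{"dx":0,"dy":0,"dz":-0.0002,"rx":0,"ry":0,"rz":-7,"hand":0.02},{"dx":0,"dy":0,"dz":-0.0002,"rx":0,"ry":0,"rz":-7,"hand":0.02},{"dx":0,"dy":0,"dz":-0.0002,"rx":0,"ry":0,"rz":-7,"hand":0.02},{"dx":0,"dy":0,"dz":-0.0002,"rx":0,"ry":0,"rz":-7,"hand":0.02},{"dx":0,"dy":0,"dz":-0.0002,"rx":0,"ry":0,"rz":-7,"hand":0.02},{"dx":0,"dy":0,"dz":-0.0002,"rx":0,"ry":0,"rz":-7,"hand":0.02},{"dx":0,"dy":0,"dz":-0.0002,"rx":0,"ry":0,"rz":-7,"hand":0.02},{"dx":0,"dy":0,"dz":-0.0002,"rx":0,"ry":0,"rz":-7,"hand":0.02}]' 60
python3 -m pendant '[{"dx":0,"dy":0,"dz":0,"rx":0,"ry":0,"rz":5,"hand":0.02},{"dx":0,"dy":0,"dz":-0.0001,"rx":0,"ry":0,"rz":7,"hand":0.02},{"dx":0,"dy":0,"dz":-0.0002,"rx":0,"ry":0,"rz":7,"hand":0.02},{"dx":0,"dy":0,"dz":-0.0002,"rx":0,"ry":0,"rz":7,"hand":0.02},{"dx":0,"dy":0,"dz":-0.0002,"rx":0,"ry":0,"rz":7,"hand":0.02},{"dx":0,"dy":0,"dz":-0.0002,"rx":0,"ry":0,"rz":7,"hand":0.02},{"dx":0,"dy":0,"dz":-0.0002,"rx":0,"ry":0,"rz":7,"hand":0.02},{"dx":0,"dy":0,"dz":-0.0002,"rx":0,"ry":0,"rz":7,"hand":0.02},{"dx":0,"dy":0,"dz":-0.0002,"rx":0,"ry":0,"rz":7,"hand":0.02},{"dx":0,"dy":0,"dz":-0.0002,"rx":0,"ry":0,"rz":7,"hand":0.02},{"dx":0,"dy":0,"dz":-0.0002,"rx":0,"ry":0,"rz":7,"hand":0.02},{"dx":0,"dy":0,"dz":-0.0002,"rx":0,"ry":0,"rz":7,"hand":0.02}]' 60
python3 -m pendant '[{"dx":0,"dy":0,"dz":0,"rx":0,"ry":0,"rz":-5,"hand":0.02},{"dx":0,"dy":0,"dz":-0.0001,"rx":0,"ry":0,"rz":-7,"hand":0.02},{"dx":0,"dy":0,"dz":-0.0002,"rx":0,"ry":0,"rz":-7,"hand":0.02},{"dx":0,"dy":0,"dz":-0.0002,"rx":0,"ry":0,"rz":-7,"hand":0.02},{"dx":0,"dy":0,"dz":-0.0002,"rx":0,"ry":0,"rz":-7,"hand":0.02},{"dx":0,"dy":0,"dz":-0.0002,"rx":0,"ry":0,"rz":-7,"hand":0.02},{"dx":0,"dy":0,"dz":-0.0002,"rx":0,"ry":0,"rz":-7,"hand":0.02},{"dx":0,"dy":0,"dz":-0.0002,"rx":0,"ry":0,"rz":-7,"hand":0.02},{"dx":0,"dy":0,"dz":-0.0002,"rx":0,"ry":0,"rz":-7,"hand":0.02},{"dx":0,"dy":0,"dz":-0.0002,"rx":0,"ry":0,"rz":-7,"hand":0.02},{"dx":0,"dy":0,"dz":-0.0002,"rx":0,"ry":0,"rz":-7,"hand":0.02},{"dx":0,"dy":0,"dz":-0.0002,"rx":0,"ry":0,"rz":-7,"hand":0.02}]' 60
```

```text
clock: 9.18
position: [0.5581, -0.0033, 0.1091]
ee_rot: [-0.001, 0.943, -0.332, -0.0]
contact_force: [2.0, 2.5, -6.7]
width: 0.0271
gripper_force: 59.1
clock: 10.18
position: [0.5582, -0.0046, 0.1113]
ee_rot: [0.001, 0.928, 0.374, -0.0]
contact_force: [2.7, -1.6, -6.4]
width: 0.0273
gripper_force: 61.2
clock: 11.18
position: [0.5582, -0.0032, 0.1135]
ee_rot: [-0.001, 0.943, -0.332, -0.0]
contact_force: [2.8, 2.0, -5.7]
width: 0.0269
gripper_force: 59.5
clock: 12.18
position: [0.5586, -0.0046, 0.1159]
ee_rot: [0.001, 0.928, 0.374, 0.0]
contact_force: [3.0, -1.9, -4.8]
width: 0.0275
gripper_force: 60.8
```

```bash
python3 -m pendant '[{"dx":0,"dy":0,"dz":0,"rx":0,"ry":0,"rz":5,"hand":0.02},{"dx":0,"dy":0,"dz":-0.0001,"rx":0,"ry":0,"rz":7,"hand":0.02},{"dx":0,"dy":0,"dz":-0.0002,"rx":0,"ry":0,"rz":7,"hand":0.02},{"dx":0,"dy":0,"dz":-0.0002,"rx":0,"ry":0,"rz":7,"hand":0.02},{"dx":0,"dy":0,"dz":-0.0002,"rx":0,"ry":0,"rz":7,"hand":0.02},{"dx":0,"dy":0,"dz":-0.0002,"rx":0,"ry":0,"rz":7,"hand":0.02},{"dx":0,"dy":0,"dz":-0.0002,"rx":0,"ry":0,"rz":7,"hand":0.02},{"dx":0,"dy":0,"dz":-0.0002,"rx":0,"ry":0,"rz":7,"hand":0.02},{"dx":0,"dy":0,"dz":-0.0002,"rx":0,"ry":0,"rz":7,"hand":0.02},{"dx":0,"dy":0,"dz":-0.0002,"rx":0,"ry":0,"rz":7,"hand":0.02},{"dx":0,"dy":0,"dz":-0.0002,"rx":0,"ry":0,"rz":7,"hand":0.02},{"dx":0,"dy":0,"dz":-0.0002,"rx":0,"ry":0,"rz":7,"hand":0.02}]' 60
python3 -m pendant '[{"dx":0,"dy":0,"dz":0,"rx":0,"ry":0,"rz":-5,"hand":0.02},{"dx":0,"dy":0,"dz":-0.0001,"rx":0,"ry":0,"rz":-7,"hand":0.02},{"dx":0,"dy":0,"dz":-0.0002,"rx":0,"ry":0,"rz":-7,"hand":0.02},{"dx":0,"dy":0,"dz":-0.0003,"rx":0,"ry":0,"rz":-7,"hand":0.02},{"dx":0,"dy":0,"dz":-0.0003,"rx":0,"ry":0,"rz":-7,"hand":0.02},{"dx":0,"dy":0,"dz":-0.0003,"rx":0,"ry":0,"rz":-7,"hand":0.02},{"dx":0,"dy":0,"dz":-0.0003,"rx":0,"ry":0,"rz":-7,"hand":0.02},{"dx":0,"dy":0,"dz":-0.0003,"rx":0,"ry":0,"rz":-7,"hand":0.02},{"dx":0,"dy":0,"dz":-0.0003,"rx":0,"ry":0,"rz":-7,"hand":0.02},{"dx":0,"dy":0,"dz":-0.0003,"rx":0,"ry":0,"rz":-7,"hand":0.02},{"dx":0,"dy":0,"dz":0,"rx":0,"ry":0,"rz":0,"hand":0.02},{"dx":0,"dy":0,"dz":0,"rx":0,"ry":0,"rz":0,"hand":0.02}]' 60
python3 - <<'E'
from h import *
s=manip.get_image("side")
print(proj(s,[.558,-.0035,.06]))
cv2.imwrite("pics/s3.png",cv2.resize(s["frame"][130:250,220:380,::-1],(640,480),interpolation=cv2.INTER_CUBIC))
E
```

```text
clock: 13.18
position: [0.5577, -0.0039, 0.1185]
ee_rot: [0.0, 0.943, -0.332, -0.0]
contact_force: [0.2, 1.3, -1.4]
width: 0.0271
gripper_force: 60.9
clock: 14.18
position: [0.5576, -0.004, 0.1209]
ee_rot: [-0.0, 0.967, 0.254, -0.0]
contact_force: [-1.0, 0.1, -0.9]
width: 0.0274
gripper_force: 60.9
[[292.93036622 216.28931325]]
```

View pics/s3.png

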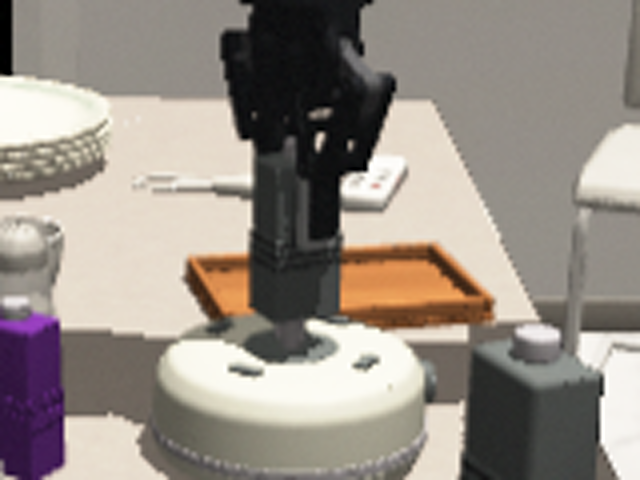

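The stem has come clear of the leaves: there is steel shaft visible below its foot at (290,335), and the force is down to the stem's weight. I'll lift it straight up, then carry it to the coaster.

```bash
python3 -m pendant '[{"dx":0,"dy":0,"dz":-0.003,"rx":0,"ry":0,"rz":0,"hand":0.02},{"dx":0,"dy":0,"dz":-0.006,"rx":0,"ry":0,"rz":0,"hand":0.02},{"dx":0,"dy":0,"dz":-0.01,"rx":0,"ry":0,"rz":0,"hand":0.02},{"dx":0,"dy":0,"dz":-0.01,"rx":0,"ry":0,"rz":0,"hand":0.02},{"dx":0,"dy":0,"dz":-0.01,"rx":0,"ry":0,"rz":0,"hand":0.02},{"dx":0,"dy":0,"dz":-0.01,"rx":0,"ry":0,"rz":0,"hand":0.02},{"dx":0,"dy":0,"dz":-0.005,"rx":0,"ry":0,"rz":0,"hand":0.02},{"dx":0,"dy":0,"dz":0,"rx":0,"ry":0,"rz":0,"hand":0.02}]'
python3 -m pendant '[{"dx":0.008,"dy":-0.011,"dz":0,"rx":0,"ry":0,"rz":0,"hand":0.02},{"dx":0.017,"dy":-0.0235,"dz":0,"rx":0,"ry":0,"rz":0,"hand":0.02},{"dx":0.017,"dy":-0.0235,"dz":0,"rx":0,"ry":0,"rz":0,"hand":0.02},{"dx":0.017,"dy":-0.0235,"dz":0,"rx":0,"ry":0,"rz":0,"hand":0.02},{"dx":0.017,"dy":-0.0235,"dz":0,"rx":0,"ry":0,"rz":0,"hand":0.02},{"dx":0.017,"dy":-0.0235,"dz":0,"rx":0,"ry":0,"rz":0,"hand":0.02},{"dx":0.017,"dy":-0.0235,"dz":0,"rx":0,"ry":0,"rz":0,"hand":0.02},{"dx":0.017,"dy":-0.0235,"dz":0,"rx":0,"ry":0,"rz":0,"hand":0.02},{"dx":0.017,"dy":-0.0235,"dz":0,"rx":0,"ry":0,"rz":0,"hand":0.02},{"dx":0.008,"dy":-0.0125,"dz":0,"rx":0,"ry":0,"rz":0,"hand":0.02}]'
python3 -m pendant '[{"dx":0,"dy":0,"dz":0,"rx":0,"ry":0,"rz":-6.4,"hand":0.02},{"dx":0,"dy":0,"dz":0,"rx":0,"ry":0,"rz":-6.4,"hand":0.02},{"dx":0,"dy":0,"dz":0,"rx":0,"ry":0,"rz":-6.4,"hand":0.02},{"dx":0,"dy":0,"dz":0,"rx":0,"ry":0,"rz":-6.4,"hand":0.02},{"dx":0,"dy":0,"dz":0,"rx":0,"ry":0,"rz":-6.4,"hand":0.02},{"dx":0,"dy":0,"dz":0,"rx":0,"ry":0,"rz":-6.4,"hand":0.02},{"dx":0,"dy":0,"dz":0,"rx":0,"ry":0,"rz":-6.4,"hand":0.02},{"dx":0,"dy":0,"dz":0,"rx":0,"ry":0,"rz":-6.4,"hand":0.02},{"dx":0,"dy":0,"dz":0,"rx":0,"ry":0,"rz":-6.4,"hand":0.02},{"dx":0,"dy":0,"dz":0,"rx":0,"ry":0,"rz":-6.4,"hand":0.02},{"dx":0,"dy":0,"dz":0,"rx":0,"ry":0,"rz":-6.4,"hand":0.02},{"dx":0,"dy":0,"dz":0,"rx":0,"ry":0,"rz":-6.4,"hand":0.02}]'
python3 -m pendant '[{"dx":0,"dy":0,"dz":0,"rx":0,"ry":0,"rz":0,"hand":0.02},{"dx":0,"dy":0,"dz":0,"rx":0,"ry":0,"rz":0,"hand":0.02},{"dx":0,"dy":0,"dz":0,"rx":0,"ry":0,"rz":0,"hand":0.02}]'
python3 - <<'E'
from h import *
s=manip.get_image("side")
delta([.586,.255,.049],105)
p=manip.get_state()["position"]; print(proj(s,p),proj(s,p-[0,0,.04]),proj(s,[[.586,.255,.009],[.586,.302,.009],[.539,.255,.009]]))
u,v=proj(s,p)[0].astype(int); print(u,v)
cv2.imwrite("pics/s4.png",cv2.resize(s["frame"][v-60:v+120,u-120:u+120,::-1],(800,600),interpolation=cv2.INTER_CUBIC))
E
```

```text
clock: 14.9
position: [0.559, -0.004, 0.1775]
ee_rot: [0.001, 0.967, 0.255, 0.002]
contact_force: [0.6, 0.5, -0.9]
width: 0.0274
gripper_force: 60.9
clock: 15.73
position: [0.5853, 0.2592, 0.1744]
ee_rot: [-0.001, 0.967, 0.256, -0.0]
contact_force: [-0.2, 0.4, -1.2]
width: 0.0276
gripper_force: 61.0
clock: 16.73
position: [0.5851, 0.2549, 0.1746]
ee_rot: [-0.0, 0.597, 0.802, -0.001]
contact_force: [-0.1, 0.3, -1.1]
width: 0.0277
gripper_force: 61.0
clock: 16.98
position: [0.5855, 0.255, 0.175]
ee_rot: [-0.0, 0.6, 0.8, -0.0]
contact_force: [0.2, -0.8, -1.8]
width: 0.0277
gripper_force: 61.0
t17.03 pos [0.5856 0.255  0.1751] yaw 106.2 z [-0.001 -0.    -1.   ] q [ 0.3   0.4   1.45 -0.    1.29  0.02] F [-0.  -0.3 -0.8] w 0.0277
shift [-1.000e-04  5.000e-04  1.261e-01] rz 1.2
[[285.12335524 207.30724654]] [[284.55336679 230.97540495]] [[282.64711449 300.21064505]
 [283.43654469 315.87540543]
 [310.59037934 300.3589628 ]]
285 207
```

View pics/s4.png

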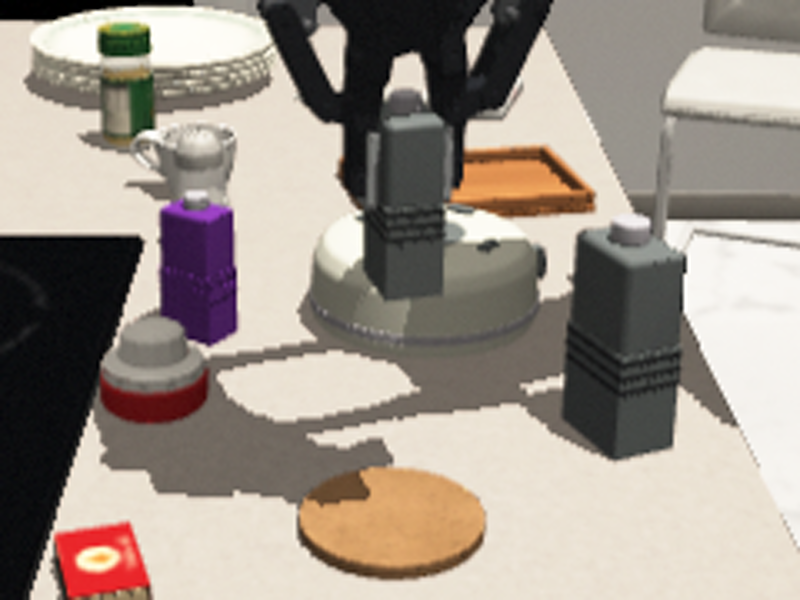

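The stem is held upright with its nose at (404,97) and foot at (403,296) in the crop, and the coaster is clear below at (392,520). I'll lower it now.

```bash
python3 -m pendant '[{"dx":0,"dy":0,"dz":0.007,"rx":0,"ry":0,"rz":0,"hand":0.02},{"dx":0,"dy":0,"dz":0.014,"rx":0,"ry":0,"rz":0,"hand":0.02},{"dx":0,"dy":0,"dz":0.015,"rx":0,"ry":0,"rz":0,"hand":0.02},{"dx":0,"dy":0,"dz":0.015,"rx":0,"ry":0,"rz":0,"hand":0.02},{"dx":0,"dy":0,"dz":0.015,"rx":0,"ry":0,"rz":0,"hand":0.02},{"dx":0,"dy":0,"dz":0.015,"rx":0,"ry":0,"rz":0,"hand":0.02},{"dx":0,"dy":0,"dz":0.015,"rx":0,"ry":0,"rz":0,"hand":0.02},{"dx":0,"dy":0,"dz":0.012,"rx":0,"ry":0,"rz":0,"hand":0.02},{"dx":0,"dy":0,"dz":0.008,"rx":0,"ry":0,"rz":0,"hand":0.02},{"dx":0,"dy":0,"dz":0.004,"rx":0,"ry":0,"rz":0,"hand":0.02},{"dx":0,"dy":0,"dz":0,"rx":0,"ry":0,"rz":0,"hand":0.02},{"dx":0,"dy":0,"dz":0,"rx":0,"ry":0,"rz":0,"hand":0.02}]'
python3 -m pendant '[{"dx":0,"dy":0,"dz":0.001,"rx":0,"ry":0,"rz":0,"hand":0.02},{"dx":0,"dy":0,"dz":0.001,"rx":0,"ry":0,"rz":0,"hand":0.02},{"dx":0,"dy":0,"dz":0.001,"rx":0,"ry":0,"rz":0,"hand":0.02},{"dx":0,"dy":0,"dz":0,"rx":0,"ry":0,"rz":0,"hand":0.02},{"dx":0,"dy":0,"dz":0,"rx":0,"ry":0,"rz":0,"hand":0.02}]'
```

```text
clock: 18.03
position: [0.5861, 0.2551, 0.0556]
ee_rot: [0.0, 0.599, 0.8, 0.0]
contact_force: [0.8, 0.2, -0.7]
width: 0.0276
gripper_force: 61.0
clock: 18.45
position: [0.5859, 0.255, 0.0526]
ee_rot: [0.0, 0.599, 0.8, 0.0]
contact_force: [0.2, -0.2, -1.6]
width: 0.0274
gripper_force: 61.0
```

```bash
python3 -m pendant '[{"dx":0,"dy":0,"dz":0.001,"rx":0,"ry":0,"rz":0,"hand":0.02},{"dx":0,"dy":0,"dz":0.001,"rx":0,"ry":0,"rz":0,"hand":0.02},{"dx":0,"dy":0,"dz":0,"rx":0,"ry":0,"rz":0,"hand":0.02}]'
python3 -m pendant '[{"dx":0,"dy":0,"dz":0.001,"rx":0,"ry":0,"rz":0,"hand":0.02},{"dx":0,"dy":0,"dz":0,"rx":0,"ry":0,"rz":0,"hand":0.02}]'
python3 -m pendant '[{"dx":0,"dy":0,"dz":0.001,"rx":0,"ry":0,"rz":0,"hand":0.02},{"dx":0,"dy":0,"dz":0,"rx":0,"ry":0,"rz":0,"hand":0.02}]'
```

```text
clock: 18.7
position: [0.5857, 0.255, 0.0501]
ee_rot: [-0.0, 0.599, 0.8, -0.0]
contact_force: [-0.1, -1.2, -1.1]
width: 0.0274
gripper_force: 61.0
clock: 18.87
position: [0.5858, 0.255, 0.0492]
ee_rot: [0.0, 0.599, 0.8, -0.0]
contact_force: [0.8, 0.8, -1.7]
width: 0.0274
gripper_force: 61.0
clock: 19.03
position: [0.5859, 0.255, 0.0491]
ee_rot: [0.0, 0.599, 0.8, 0.0]
contact_force: [-1.1, -0.3, 3.2]
width: 0.0276
gripper_force: 61.4
```

```bash
python3 -m pendant '[{"dx":0,"dy":0,"dz":-0.0005,"rx":0,"ry":0,"rz":0,"hand":0.02},{"dx":0,"dy":0,"dz":0,"rx":0,"ry":0,"rz":0,"hand":0.03},{"dx":0,"dy":0,"dz":0,"rx":0,"ry":0,"rz":0,"hand":0.036},{"dx":0,"dy":0,"dz":0,"rx":0,"ry":0,"rz":0,"hand":0.042},{"dx":0,"dy":0,"dz":0,"rx":0,"ry":0,"rz":0,"hand":0.05},{"dx":0,"dy":0,"dz":0,"rx":0,"ry":0,"rz":0,"hand":0.06},{"dx":0,"dy":0,"dz":0,"rx":0,"ry":0,"rz":0,"hand":0.06},{"dx":0,"dy":0,"dz":0,"rx":0,"ry":0,"rz":0,"hand":0.06},{"dx":0,"dy":0,"dz":0,"rx":0,"ry":0,"rz":0,"hand":0.06}]' 20
python3 -m pendant '[{"dx":0,"dy":0,"dz":-0.005,"rx":0,"ry":0,"rz":0,"hand":0.06},{"dx":0,"dy":0,"dz":-0.012,"rx":0,"ry":0,"rz":0,"hand":0.06},{"dx":0,"dy":0,"dz":-0.018,"rx":0,"ry":0,"rz":0,"hand":0.06},{"dx":0,"dy":0,"dz":-0.02,"rx":0,"ry":0,"rz":0,"hand":0.06},{"dx":0,"dy":0,"dz":-0.02,"rx":0,"ry":0,"rz":0,"hand":0.06},{"dx":0,"dy":0,"dz":-0.01,"rx":0,"ry":0,"rz":0,"hand":0.06}]'
python3 - <<'E'
from h import *
s=manip.get_image("side"); delta([.586,.255,.049],106.2)
cv2.imwrite("pics/s5.png",cv2.resize(s["frame"][200:350,180:380,::-1],(800,600),interpolation=cv2.INTER_CUBIC))
E
```

```text
clock: 19.78
position: [0.5858, 0.255, 0.0488]
ee_rot: [0.0, 0.599, 0.8, -0.0]
contact_force: [-0.4, 0.5, -0.4]
width: 0.06
gripper_force: 0.0
clock: 20.28
position: [0.5871, 0.2554, 0.1369]
ee_rot: [0.001, 0.599, 0.8, 0.002]
contact_force: [0.8, 0.3, 1.0]
width: 0.0602
gripper_force: 0.0
t20.33 pos [0.5879 0.2557 0.1382] yaw 106.4 z [ 0.007  0.002 -1.   ] q [ 0.3   0.43  1.5  -0.    1.2   0.02] F [1.2 0.  1. ] w 0.0604
shift [-0.0001 -0.0026  0.0891] rz 0.2
```

View pics/s5.png

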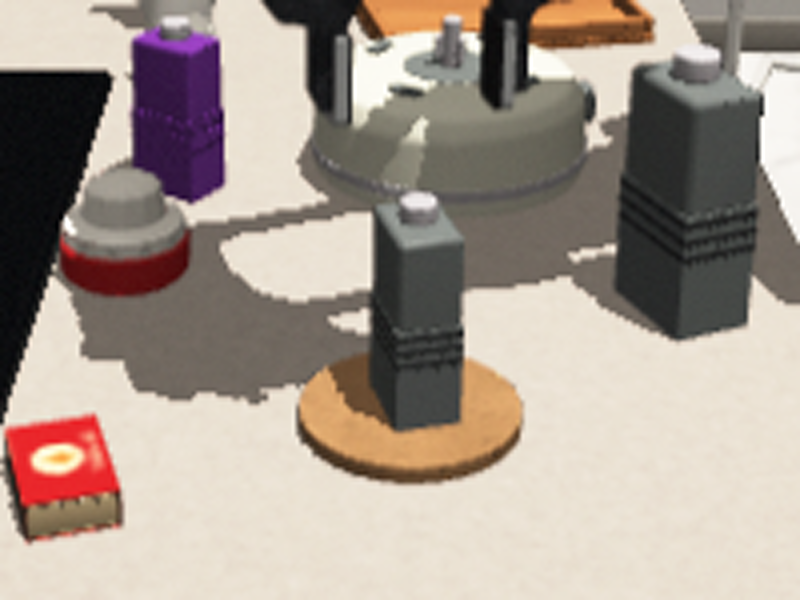

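The stem stands upright on the coaster, nose at (418,208) and foot at (425,425) in the crop, released and well inside the rim. Next I back off along −x, then tilt the tool for an inclined regrasp.

```bash
python3 -m pendant '[{"dx":-0.023,"dy":0,"dz":-0.01,"rx":0,"ry":0,"rz":0,"hand":0.06},{"dx":-0.023,"dy":0,"dz":-0.01,"rx":0,"ry":0,"rz":0,"hand":0.06},{"dx":0,"dy":0,"dz":0,"rx":0,"ry":6.25,"rz":0,"hand":0.06},{"dx":0,"dy":0,"dz":0,"rx":0,"ry":6.25,"rz":0,"hand":0.06},{"dx":0,"dy":0,"dz":0,"rx":0,"ry":6.25,"rz":0,"hand":0.06},{"dx":0,"dy":0,"dz":0,"rx":0,"ry":6.25,"rz":0,"hand":0.06},{"dx":0,"dy":0,"dz":0,"rx":0,"ry":0,"rz":0,"hand":0.06}]'
python3 -c 'from h import *; delta([.599,.2106,.089])'
```

```text
clock: 20.92
position: [0.5994, 0.2066, 0.1508]
ee_rot: [-0.175, 0.588, 0.779, 0.129]
contact_force: [0.4, -0.4, -1.8]
width: 0.0602
gripper_force: 0.0
t20.92 pos [0.5994 0.2066 0.1508] yaw 105.9 z [-0.121  0.406 -0.906] q [-0.02  0.46  1.52  0.43  1.33 -0.43] F [ 0.4 -0.4 -1.8] w 0.0602
shift [-0.0227  0.001   0.0577] None
```

```bash
python3 -m pendant '[{"dx":0,"dy":0,"dz":0,"rx":0,"ry":6,"rz":0,"hand":0.06},{"dx":0,"dy":0,"dz":0,"rx":0,"ry":6,"rz":0,"hand":0.06},{"dx":0,"dy":0,"dz":0,"rx":0,"ry":6,"rz":0,"hand":0.06},{"dx":0,"dy":0,"dz":0,"rx":0,"ry":6,"rz":0,"hand":0.06},{"dx":0,"dy":0,"dz":0,"rx":0,"ry":6,"rz":0,"hand":0.06},{"dx":0,"dy":0,"dz":0,"rx":0,"ry":0,"rz":0,"hand":0.06},{"dx":0,"dy":0,"dz":0,"rx":0,"ry":0,"rz":0,"hand":0.06}]'
python3 -c 'from h import *; delta([.5986,.2118,.082]); delta([.5837,.263,.045])'
```

```text
clock: 21.5
position: [0.5982, 0.2107, 0.1519]
ee_rot: [-0.37, 0.533, 0.71, 0.275]
contact_force: [0.2, 0.6, 0.4]
width: 0.0599
gripper_force: 0.0
t21.50 pos [0.5982 0.2107 0.1519] yaw 105.9 z [-0.233  0.784 -0.575] q [-0.21  0.63  1.54  0.8   1.57 -0.75] F [0.2 0.6 0.4] w 0.0599
shift [-0.0567  0.001   0.041 ] None
t21.50 pos [0.5982 0.2107 0.1519] yaw 105.9 z [-0.233  0.784 -0.575] q [-0.21  0.63  1.54  0.8   1.57 -0.75] F [0.2 0.6 0.4] w 0.0599
shift [-0.0563  0.0013  0.1059] None
```

```bash
python3 -m pendant '[{"dx":-0.014,"dy":0,"dz":0.01,"rx":0,"ry":0,"rz":0,"hand":0.06},{"dx":-0.021,"dy":0.001,"dz":0.016,"rx":0,"ry":0,"rz":0,"hand":0.06},{"dx":-0.0215,"dy":0,"dz":0.015,"rx":0,"ry":0,"rz":0,"hand":0.06},{"dx":0,"dy":0,"dz":0,"rx":0,"ry":0,"rz":0,"hand":0.06},{"dx":0,"dy":0,"dz":0,"rx":0,"ry":0,"rz":0,"hand":0.06}]'
python3 -m pendant '[{"dx":0,"dy":0,"dz":0.015,"rx":0,"ry":0,"rz":0,"hand":0.06},{"dx":0,"dy":0,"dz":0.02,"rx":0,"ry":0,"rz":0,"hand":0.06},{"dx":0,"dy":0,"dz":0.02,"rx":0,"ry":0,"rz":0,"hand":0.06},{"dx":0,"dy":0,"dz":0.01,"rx":0,"ry":0,"rz":0,"hand":0.06},{"dx":0,"dy":0,"dz":0,"rx":0,"ry":0,"rz":0,"hand":0.06},{"dx":0,"dy":0,"dz":0,"rx":0,"ry":0,"rz":0,"hand":0.06},{"dx":0,"dy":0,"dz":0,"rx":0,"ry":0,"rz":0,"hand":0.06}]'
python3 - <<'E'
from h import *
s=manip.get_image("side"); delta([.5837,.263,.045])
cv2.imwrite("pics/s6.png",cv2.resize(s["frame"][200:350,180:380,::-1],(800,600),interpolation=cv2.INTER_CUBIC))
E
```

```text
clock: 21.92
position: [0.5984, 0.2138, 0.0842]
ee_rot: [-0.37, 0.531, 0.71, 0.276]
contact_force: [-0.1, -0.3, 0.8]
width: 0.0599
gripper_force: 0.0
clock: 22.5
position: [0.5852, 0.2632, 0.0477]
ee_rot: [-0.369, 0.531, 0.71, 0.277]
contact_force: [-0.3, 1.1, 0.1]
width: 0.0601
gripper_force: 0.0
t22.55 pos [0.5854 0.2629 0.0476] yaw 106.5 z [-0.229  0.786 -0.574] q [-0.14  0.73  1.65  0.86  1.38 -0.88] F [ 0.1  0.6 -0.6] w 0.0598
shift [-0.0018 -0.0016  0.002 ] None
```

View pics/s6.png

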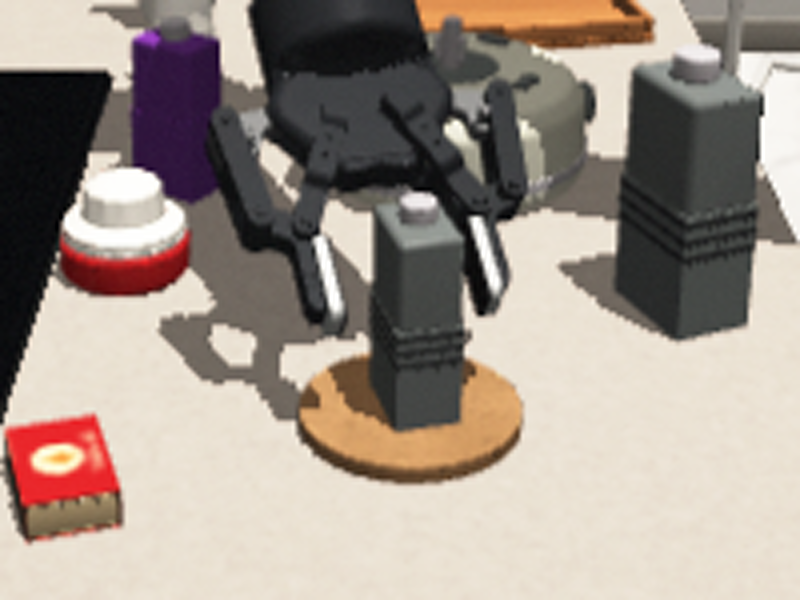

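The fingers straddle the stem evenly, at (335,325) left and (488,305) right of a column centred at 417. I'll close and lift.

```bash
python3 -m pendant '[{"dx":0,"dy":0,"dz":0,"rx":0,"ry":0,"rz":0,"hand":0.045},{"dx":0,"dy":0,"dz":0,"rx":0,"ry":0,"rz":0,"hand":0.038},{"dx":0,"dy":0,"dz":0,"rx":0,"ry":0,"rz":0,"hand":0.034},{"dx":0,"dy":0,"dz":0,"rx":0,"ry":0,"rz":0,"hand":0.031},{"dx":0,"dy":0,"dz":0,"rx":0,"ry":0,"rz":0,"hand":0.028},{"dx":0,"dy":0,"dz":0,"rx":0,"ry":0,"rz":0,"hand":0.02},{"dx":0,"dy":0,"dz":0,"rx":0,"ry":0,"rz":0,"hand":0.02},{"dx":0,"dy":0,"dz":0,"rx":0,"ry":0,"rz":0,"hand":0.02},{"dx":0,"dy":0,"dz":0,"rx":0,"ry":0,"rz":0,"hand":0.02}]' 60
python3 -c '
from h import *; delta([.5837,.263,.045]); r=rot(manip.get_state()["ee_rot"]); print("up in tool",r.inv().apply([0,0,1]))'
```

```text
clock: 23.3
position: [0.5845, 0.2633, 0.0469]
ee_rot: [-0.37, 0.532, 0.71, 0.277]
contact_force: [0.4, -2.1, 0.2]
width: 0.0271
gripper_force: 58.9
t23.30 pos [0.5845 0.2633 0.0469] yaw 106.4 z [-0.231  0.786 -0.574] q [-0.14  0.73  1.66  0.86  1.38 -0.88] F [ 0.4 -2.1  0.2] w 0.0271
shift [-0.0016 -0.0008  0.001 ] None
up in tool [ 8.19122381e-01  7.62706319e-05 -5.73618793e-01]
```

```bash
python3 -m pendant '[{"dx":0.0025,"dy":0,"dz":-0.0017,"rx":0,"ry":0,"rz":0,"hand":0.02},{"dx":0.008,"dy":0,"dz":-0.0057,"rx":0,"ry":0,"rz":0,"hand":0.02},{"dx":0.0164,"dy":0,"dz":-0.0115,"rx":0,"ry":0,"rz":0,"hand":0.02},{"dx":0.0164,"dy":0,"dz":-0.0115,"rx":0,"ry":0,"rz":0,"hand":0.02},{"dx":0.0164,"dy":0,"dz":-0.0115,"rx":0,"ry":0,"rz":0,"hand":0.02},{"dx":0.0164,"dy":0,"dz":-0.0115,"rx":0,"ry":0,"rz":0,"hand":0.02},{"dx":0.0164,"dy":0,"dz":-0.0115,"rx":0,"ry":0,"rz":0,"hand":0.02},{"dx":0.0164,"dy":0,"dz":-0.0115,"rx":0,"ry":0,"rz":0,"hand":0.02},{"dx":0.008,"dy":0,"dz":-0.0057,"rx":0,"ry":0,"rz":0,"hand":0.02}]'
python3 -m pendant '[{"dx":0,"dy":0,"dz":0,"rx":0,"ry":-5,"rz":0,"hand":0.02},{"dx":0,"dy":0,"dz":0,"rx":0,"ry":-5,"rz":0,"hand":0.02},{"dx":0,"dy":0,"dz":0,"rx":0,"ry":-5,"rz":0,"hand":0.02},{"dx":0,"dy":0,"dz":0,"rx":0,"ry":-5,"rz":0,"hand":0.02},{"dx":0,"dy":0,"dz":0,"rx":0,"ry":-5,"rz":0,"hand":0.02},{"dx":0,"dy":0,"dz":0,"rx":0,"ry":-5,"rz":0,"hand":0.02},{"dx":0,"dy":0,"dz":0,"rx":0,"ry":-5,"rz":0,"hand":0.02},{"dx":0,"dy":0,"dz":0,"rx":0,"ry":-5,"rz":0,"hand":0.02},{"dx":0,"dy":0,"dz":0,"rx":0,"ry":-5,"rz":0,"hand":0.02},{"dx":0,"dy":0,"dz":0,"rx":0,"ry":-5,"rz":0,"hand":0.02},{"dx":0,"dy":0,"dz":0,"rx":0,"ry":-5,"rz":0,"hand":0.02},{"dx":0,"dy":0,"dz":0,"rx":0,"ry":0,"rz":0,"hand":0.02}]'
python3 -c 'from h import *; delta([.515,-.242,.2],12.1)'
```

```text
clock: 24.05
position: [0.5849, 0.2635, 0.1928]
ee_rot: [-0.368, 0.531, 0.711, 0.278]
contact_force: [0.8, -0.1, -1.4]
width: 0.0271
gripper_force: 58.9
clock: 25.05
position: [0.5826, 0.2667, 0.19]
ee_rot: [-0.0, 0.598, 0.802, -0.0]
contact_force: [-0.2, 0.8, -0.6]
width: 0.0269
gripper_force: 59.0
t25.05 pos [0.5826 0.2667 0.19  ] yaw 106.6 z [-0.  0. -1.] q [0.32 0.4  1.42 0.   1.32 0.03] F [-0.2  0.8 -0.6] w 0.0269
shift [-0.4682 -0.2103 -0.0101] rz 94.5
```

```bash
python3 -m pendant '[{"dx":-0.0156,"dy":-0.007,"dz":0,"rx":0,"ry":0,"rz":0,"hand":0.02},{"dx":-0.0312,"dy":-0.014,"dz":-0.002,"rx":0,"ry":0,"rz":0,"hand":0.02},{"dx":-0.0312,"dy":-0.014,"dz":-0.002,"rx":0,"ry":0,"rz":0,"hand":0.02},{"dx":-0.0312,"dy":-0.014,"dz":-0.002,"rx":0,"ry":0,"rz":0,"hand":0.02},{"dx":-0.0312,"dy":-0.014,"dz":-0.002,"rx":0,"ry":0,"rz":0,"hand":0.02},{"dx":-0.0312,"dy":-0.014,"dz":-0.002,"rx":0,"ry":0,"rz":0,"hand":0.02},{"dx":-0.0312,"dy":-0.014,"dz":0,"rx":0,"ry":0,"rz":0,"hand":0.02},{"dx":-0.0312,"dy":-0.014,"dz":0,"rx":0,"ry":0,"rz":0,"hand":0.02}]'
python3 -m pendant '[{"dx":-0.0312,"dy":-0.014,"dz":0,"rx":0,"ry":0,"rz":0,"hand":0.02},{"dx":-0.0312,"dy":-0.014,"dz":0,"rx":0,"ry":0,"rz":0,"hand":0.02},{"dx":-0.0312,"dy":-0.014,"dz":0,"rx":0,"ry":0,"rz":0,"hand":0.02},{"dx":-0.0312,"dy":-0.014,"dz":0,"rx":0,"ry":0,"rz":0,"hand":0.02},{"dx":-0.0312,"dy":-0.014,"dz":0,"rx":0,"ry":0,"rz":0,"hand":0.02},{"dx":-0.0312,"dy":-0.014,"dz":0,"rx":0,"ry":0,"rz":0,"hand":0.02},{"dx":-0.0312,"dy":-0.014,"dz":0,"rx":0,"ry":0,"rz":0,"hand":0.02},{"dx":-0.0156,"dy":-0.007,"dz":0,"rx":0,"ry":0,"rz":0,"hand":0.02},{"dx":0,"dy":0,"dz":0,"rx":0,"ry":0,"rz":4,"hand":0.02},{"dx":0,"dy":0,"dz":0,"rx":0,"ry":0,"rz":6.5,"hand":0.02},{"dx":0,"dy":0,"dz":0,"rx":0,"ry":0,"rz":7,"hand":0.02},{"dx":0,"dy":0,"dz":0,"rx":0,"ry":0,"rz":7,"hand":0.02}]'
python3 -m pendant '[{"dx":0,"dy":0,"dz":0,"rx":0,"ry":0,"rz":7,"hand":0.02},{"dx":0,"dy":0,"dz":0,"rx":0,"ry":0,"rz":7,"hand":0.02},{"dx":0,"dy":0,"dz":0,"rx":0,"ry":0,"rz":7,"hand":0.02},{"dx":0,"dy":0,"dz":0,"rx":0,"ry":0,"rz":7,"hand":0.02},{"dx":0,"dy":0,"dz":0,"rx":0,"ry":0,"rz":7,"hand":0.02},{"dx":0,"dy":0,"dz":0,"rx":0,"ry":0,"rz":7,"hand":0.02},{"dx":0,"dy":0,"dz":0,"rx":0,"ry":0,"rz":7,"hand":0.02},{"dx":0,"dy":0,"dz":0,"rx":0,"ry":0,"rz":7,"hand":0.02},{"dx":0,"dy":0,"dz":0,"rx":0,"ry":0,"rz":7,"hand":0.02},{"dx":0,"dy":0,"dz":0,"rx":0,"ry":0,"rz":7,"hand":0.02},{"dx":0,"dy":0,"dz":0,"rx":0,"ry":0,"rz":0,"hand":0.02}]'
python3 -c 'from h import *; delta([.515,-.242,.2],12.1)'
```

```text
clock: 25.72
position: [0.5481, 0.0062, 0.1994]
ee_rot: [-0.001, 0.6, 0.8, 0.0]
contact_force: [0.1, -0.3, -1.3]
width: 0.0275
gripper_force: 59.1
clock: 26.72
position: [0.5129, -0.2462, 0.1991]
ee_rot: [-0.001, 0.758, 0.652, 0.0]
contact_force: [0.8, -0.4, -1.2]
width: 0.0272
gripper_force: 59.0
clock: 27.63
position: [0.5131, -0.2459, 0.1992]
ee_rot: [-0.001, 0.995, 0.101, -0.0]
contact_force: [0.1, 0.2, -0.8]
width: 0.0273
gripper_force: 59.0
t27.63 pos [ 0.5131 -0.2459  0.1992] yaw 11.6 z [-0.001  0.002 -1.   ] q [-0.57  0.29  1.57  0.    1.29  0.8 ] F [ 0.1  0.2 -0.8] w 0.0273
shift [ 0.0026 -0.0034 -0.0008] rz -0.5
```

```bash
python3 -m pendant '[{"dx":0,"dy":0,"dz":0,"rx":0,"ry":-5,"rz":0,"hand":0.02},{"dx":0,"dy":0,"dz":0,"rx":0,"ry":-5,"rz":0,"hand":0.02},{"dx":0,"dy":0,"dz":0,"rx":0,"ry":-5,"rz":0,"hand":0.02},{"dx":0,"dy":0,"dz":0,"rx":0,"ry":-5,"rz":0,"hand":0.02},{"dx":0,"dy":0,"dz":0,"rx":0,"ry":-5,"rz":0,"hand":0.02},{"dx":0,"dy":0,"dz":0,"rx":0,"ry":-5,"rz":0,"hand":0.02},{"dx":0,"dy":0,"dz":0,"rx":0,"ry":-5,"rz":0,"hand":0.02},{"dx":0,"dy":0,"dz":0,"rx":0,"ry":0,"rz":0,"hand":0.02},{"dx":0,"dy":0,"dz":0,"rx":0,"ry":0,"rz":0,"hand":0.02}]'
python3 - <<'E'
from h import *
delta([.5104,-.243,.0577]); r=rot(manip.get_state()["ee_rot"]); print(r.inv().apply([0,0,-.01]), "stem axis", r.apply([np.sin(np.radians(55)),0,-np.cos(np.radians(55))]) , r.apply([.8191,0,-.5736]))
s=manip.get_image("side"); p=manip.get_state()["position"]; u,v=proj(s,p)[0].astype(int); print(u,v)
cv2.imwrite("pics/s7.png",cv2.resize(s["frame"][v-60:v+60,u-80:u+80,::-1],(640,480),interpolation=cv2.INTER_CUBIC))
E
```

```text
clock: 28.38
position: [0.5146, -0.2452, 0.1978]
ee_rot: [0.029, 0.948, 0.1, -0.3]
contact_force: [-0.7, -0.0, -1.0]
width: 0.0272
gripper_force: 59.2
t28.38 pos [ 0.5146 -0.2452  0.1978] yaw 12.1 z [-0.562 -0.115 -0.819] q [-0.37  0.59  1.23 -0.33  1.84  0.99] F [-0.7 -0.  -1. ] w 0.0272
shift [ 0.0774 -0.0025  0.1168] None
[5.73980850e-03 4.14694828e-05 8.18858221e-03] stem axis [ 9.78425006e-01  2.06601688e-01 -4.99806037e-04] [ 9.78396584e-01  2.06595478e-01 -4.50638324e-04]
307 130
```

```bash
python3 -m pendant '[{"dx":0.006,"dy":-0.0004,"dz":0.009,"rx":0,"ry":0,"rz":0,"hand":0.02},{"dx":0.013,"dy":-0.0004,"dz":0.0195,"rx":0,"ry":0,"rz":0,"hand":0.02},{"dx":0.013,"dy":-0.0004,"dz":0.0195,"rx":0,"ry":0,"rz":0,"hand":0.02},{"dx":0.013,"dy":-0.0004,"dz":0.0195,"rx":0,"ry":0,"rz":0,"hand":0.02},{"dx":0.013,"dy":-0.0004,"dz":0.0195,"rx":0,"ry":0,"rz":0,"hand":0.02},{"dx":0.013,"dy":-0.0004,"dz":0.0195,"rx":0,"ry":0,"rz":0,"hand":0.02},{"dx":0.0064,"dy":0,"dz":0.01,"rx":0,"ry":0,"rz":0,"hand":0.02},{"dx":0.0057,"dy":0,"dz":0.0082,"rx":0,"ry":0,"rz":0,"hand":0.02},{"dx":0.0057,"dy":0,"dz":0.0082,"rx":0,"ry":0,"rz":0,"hand":0.02},{"dx":0.004,"dy":0,"dz":0.0057,"rx":0,"ry":0,"rz":0,"hand":0.02},{"dx":0,"dy":0,"dz":0,"rx":0,"ry":0,"rz":0,"hand":0.02},{"dx":0,"dy":0,"dz":0,"rx":0,"ry":0,"rz":0,"hand":0.02}]'
python3 -c 'from h import *; delta([.5104,-.243,.0177])'
```

```text
clock: 29.43
position: [0.511, -0.2436, 0.0333]
ee_rot: [0.031, 0.949, 0.098, -0.299]
contact_force: [-0.5, 0.4, -1.0]
width: 0.0274
gripper_force: 59.2
t29.43 pos [ 0.511  -0.2436  0.0333] yaw 11.8 z [-0.561 -0.118 -0.819] q [-0.37  0.72  1.41 -0.32  1.54  1.1 ] F [-0.5  0.4 -1. ] w 0.0274
shift [ 0.0086 -0.0007  0.013 ] None
```

```bash
python3 -m pendant '[{"dx":0.0014,"dy":0,"dz":0.002,"rx":0,"ry":0,"rz":0,"hand":0.02},{"dx":0.0014,"dy":0,"dz":0.002,"rx":0,"ry":0,"rz":0,"hand":0.02},{"dx":0.0014,"dy":0,"dz":0.002,"rx":0,"ry":0,"rz":0,"hand":0.02},{"dx":0.0014,"dy":0,"dz":0.002,"rx":0,"ry":0,"rz":0,"hand":0.02},{"dx":0.0006,"dy":0,"dz":0.0008,"rx":0,"ry":0,"rz":0,"hand":0.02},{"dx":0,"dy":0,"dz":0,"rx":0,"ry":0,"rz":0,"hand":0.02},{"dx":0,"dy":0,"dz":0,"rx":0,"ry":0,"rz":0,"hand":0.02}]'
python3 -m pendant '[{"dx":0.0006,"dy":0,"dz":0.0008,"rx":0,"ry":0,"rz":0,"hand":0.02},{"dx":0.0006,"dy":0,"dz":0.0008,"rx":0,"ry":0,"rz":0,"hand":0.02},{"dx":0,"dy":0,"dz":0,"rx":0,"ry":0,"rz":0,"hand":0.02}]'
python3 -m pendant '[{"dx":0.0006,"dy":0,"dz":0.0008,"rx":0,"ry":0,"rz":0,"hand":0.02},{"dx":0,"dy":0,"dz":0,"rx":0,"ry":0,"rz":0,"hand":0.02}]'
```

```text
clock: 30.02
position: [0.5108, -0.2434, 0.0221]
ee_rot: [0.031, 0.949, 0.098, -0.299]
contact_force: [-0.8, -1.0, -0.2]
width: 0.0269
gripper_force: 59.2
clock: 30.27
position: [0.5108, -0.2433, 0.02]
ee_rot: [0.031, 0.949, 0.098, -0.299]
contact_force: [0.2, -0.1, -1.4]
width: 0.0271
gripper_force: 59.2
clock: 30.43
position: [0.511, -0.2434, 0.0194]
ee_rot: [0.031, 0.949, 0.098, -0.299]
contact_force: [0.2, -0.4, 0.3]
width: 0.0272
gripper_force: 59.2
```

```bash
python3 -m pendant '[{"dx":0.0006,"dy":0,"dz":0.0008,"rx":0,"ry":0,"rz":0,"hand":0.02},{"dx":0,"dy":0,"dz":0,"rx":0,"ry":0,"rz":0,"hand":0.02}]'
python3 -m pendant '[{"dx":0.0006,"dy":0,"dz":0.0008,"rx":0,"ry":0,"rz":0,"hand":0.02},{"dx":0,"dy":0,"dz":0,"rx":0,"ry":0,"rz":0,"hand":0.02}]'; python3 -c 'from h import *; print(manip.get_state()["moment"]);delta([0,0,0])'
```

```text
clock: 30.6
position: [0.511, -0.2434, 0.0193]
ee_rot: [0.031, 0.949, 0.098, -0.299]
contact_force: [0.7, 0.9, 5.3]
width: 0.0271
gripper_force: 59.8
clock: 30.77
position: [0.5109, -0.2434, 0.0193]
ee_rot: [0.031, 0.949, 0.098, -0.299]
contact_force: [1.1, 1.3, 9.1]
width: 0.0275
gripper_force: 60.3
[ 0.23735882  0.24541572 -0.08697473]
t30.77 pos [ 0.5109 -0.2434  0.0193] yaw 11.8 z [-0.562 -0.119 -0.819] q [-0.37  0.74  1.42 -0.32  1.52  1.1 ] F [1.1 1.3 9.1] w 0.0275
shift [-0.3576 -0.3431  0.2741] None
```

```bash
python3 -m pendant '[{"dx":-0.0006,"dy":0,"dz":-0.0008,"rx":0,"ry":0,"rz":0,"hand":0.02},{"dx":0,"dy":0,"dz":0,"rx":0,"ry":0,"rz":0,"hand":0.03},{"dx":0,"dy":0,"dz":0,"rx":0,"ry":0,"rz":0,"hand":0.036},{"dx":0,"dy":0,"dz":0,"rx":0,"ry":0,"rz":0,"hand":0.042},{"dx":0,"dy":0,"dz":0,"rx":0,"ry":0,"rz":0,"hand":0.05},{"dx":0,"dy":0,"dz":0,"rx":0,"ry":0,"rz":0,"hand":0.05},{"dx":0,"dy":0,"dz":0,"rx":0,"ry":0,"rz":0,"hand":0.05},{"dx":-0.0029,"dy":0,"dz":-0.0041,"rx":0,"ry":0,"rz":0,"hand":0.05},{"dx":-0.0057,"dy":0,"dz":-0.0082,"rx":0,"ry":0,"rz":0,"hand":0.05},{"dx":-0.0086,"dy":0,"dz":-0.0123,"rx":0,"ry":0,"rz":0,"hand":0.05},{"dx":-0.0115,"dy":0,"dz":-0.0164,"rx":0,"ry":0,"rz":0,"hand":0.05},{"dx":-0.0115,"dy":0,"dz":-0.0164,"rx":0,"ry":0,"rz":0,"hand":0.05}]' 20
python3 -m pendant '[{"dx":-0.0115,"dy":0,"dz":-0.0164,"rx":0,"ry":0,"rz":0,"hand":0.05},{"dx":-0.0172,"dy":0,"dz":-0.0246,"rx":0,"ry":0,"rz":0,"hand":0.05},{"dx":-0.0172,"dy":0,"dz":-0.0246,"rx":0,"ry":0,"rz":0,"hand":0.05},{"dx":-0.0172,"dy":0,"dz":-0.0246,"rx":0,"ry":0,"rz":0,"hand":0.05},{"dx":-0.0115,"dy":0,"dz":-0.0164,"rx":0,"ry":0,"rz":0,"hand":0.05},{"dx":0,"dy":0,"dz":0,"rx":0,"ry":0,"rz":0,"hand":0.05},{"dx":0,"dy":0,"dz":0,"rx":0,"ry":0,"rz":0,"hand":0.05}]'
python3 - <<'E'
from h import *
s=manip.get_image("side"); t=manip.get_image("top"); print(proj(s,[.515,-.242,.026]),proj(t,[.515,-.242,.026]))
a=cv2.resize(s["frame"][150:240,245:365],(400,300),interpolation=cv2.INTER_CUBIC); b=cv2.resize(t["frame"][195:315,320:480],(400,300),interpolation=cv2.INTER_CUBIC)
cv2.imwrite("pics/fin.png",np.vstack([a,b])[...,::-1])
E
```

```text
clock: 31.77
position: [0.5108, -0.2433, 0.0896]
ee_rot: [0.031, 0.949, 0.098, -0.299]
contact_force: [1.0, -0.9, -0.1]
width: 0.0502
gripper_force: 0.0
clock: 32.35
position: [0.5115, -0.2434, 0.2202]
ee_rot: [0.032, 0.949, 0.098, -0.297]
contact_force: [0.2, -0.0, 0.4]
width: 0.0501
gripper_force: 0.0
[[304.52308935 195.86400236]] [[391.30076027 256.0602583 ]]
```

View pics/fin.png

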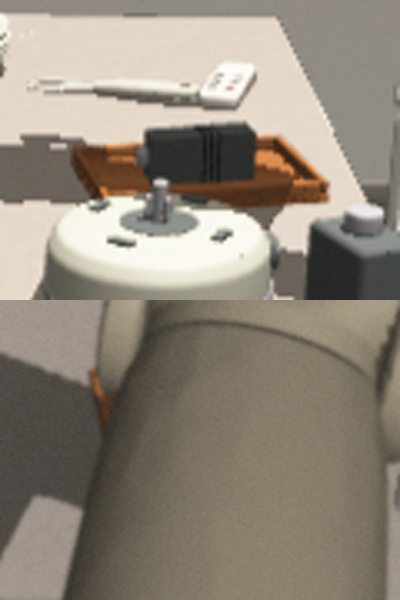

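The stem lies on its side inside the tray along its length, spanning (137,155) to (255,150) in the upper panel. The gripper is clear, so I'll hand in.

```bash
python3 -c 'from rig import manip; print(manip.sign_off())'
```

```text
the job is handed in; nothing more can be done
None
```

I twisted the stem off the shaft, stood it on the coaster and released it, then laid it flat lengthwise in the tray and handed the job in at about 32 s. `sign_off()` returned no verdict. The last side view shows the stem lying level in the tray; the arm blocked the top view, so its exact centring there was not measured.

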